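# Open the child-safe descaler bottle in its clamp

### The job

Slide the clamp's knob fully home so that the sliding jaw closes round the white descaler bottle, then open the bottle's safety cap: press the cap down, twist it anticlockwise (seen from above) while it is down, and lift it off. Finish while still holding the cap level lifted about 6 cm straight above its place on the bottle, with nothing else touching it: do not put it down or let go. The bottle stays standing in the closed clamp, and the mug, salt shaker, spice jar and tumbler are left alone.

Things in the scene. Friction and masses are not known exactly. Their poses are not given: they have to be found in the camera images.
- clamp: Bare aluminium bottle clamp, fixed to the hob by suction feet: base plate 100 (x) x 236 (y) mm, its top 20 mm above the origin. Origin: on the hob surface under the centre of the bottle seat; z up, y along the track towards the knob. Fixed jaw (32 mm high, 84 mm wide in x, with side cheeks) at y = -32 to -42 mm; sliding jaw of the same shape on the +y side.
- jaw (a joint): Travel of the sliding jaw in m: 0 fully open, 0.045 fully home (a hard stop), where both jaws enclose the bottle with 1 to 2 mm of play. It grows as the jaw and its knob move along the clamp's -y. About 4 N of friction; it stays where it is left.
- knob (a point): Grip point of the upright round black knob on the sliding jaw: on its axis, 90 mm above the hob, 14 mm below its top. Shaft 22 mm in diameter, free to grip from 50 to 104 mm above the hob. It lies at clamp x = 0, y = 131 mm minus the jaw travel (86 mm when home).
- bottle: White square bottle, loose, standing on the clamp's base plate between the jaws. Body 60 x 60 x 62 mm, shoulder up to 70 mm, then the neck under the cap. Origin: centre of its underside; z up. 0.35 to 0.6 kg. Wall units hang less than 0.6 m above the back of the hob and worktop (x beyond about 0.6 m): keep the wrist and elbow in front of them.
- cap: Black push-and-turn cap, loose, 50 g. Origin: on its axis at the lower rim, 78 mm above the bottle's origin when locked; z up, x along the bottle's x when locked (within 6 degrees). Skirt 58 mm in diameter, 0 to 19 mm above the origin. Three inner lugs lock it: push it down 4 to 8 mm (8 is the end of travel), turn it about 60 degrees anticlockwise from above, then it lifts straight off.
- mug: Black mug, 78 x 111 x 78 mm, handle along its local -y; origin at its underside. A bystander.
- salt: Small glass salt shaker with a grey top, 44 mm in diameter, 90 mm high; origin at the centre of its underside. A bystander.
- spice: Glass spice jar with a red lid, 45 mm in diameter, 106 mm high; origin at the centre of its underside. A bystander.
- tumbler: Clear glass tumbler, 81 mm in diameter, 93 mm high; origin at the centre of its underside. A bystander.
- crown (a point): Grip point of the cap: on its axis, 39 mm above the cap's origin, 10 mm below its flat top. The ribbed round crown is 44 mm in diameter, 19 to 49 mm above the cap's origin; fingertips fit round it just above the wider skirt. Turning by 52 to 68 degrees frees the cap; a hard stop is at about 70. It turns neither clockwise nor unpressed; pulled while locked, it takes the bottle along.
- plunger (a joint): Grey spring plunger in the bottle's neck, hidden under the cap: how far the cap is pushed down, in m. 0 while locked and unpressed; 0.004 or more frees the cap to turn; 0.008 is fully down; -0.0045 with the cap off. The spring pushes the cap up with 3 N at 0 and 9 N at 0.008.
Not all that is in view belongs to the job. Several things have the shape of the cap; the one meant has the colours described above.

How it is judged:
By the outcome, as a careful person would: the job done as asked, in the order asked, and still so for the second after the job is handed in, while the arm keeps its last pose, push and grip.
It also fails if it takes over 48 s, if anything falls off the work surface, if the arm or the gripper's body presses on something with over 40 N, if the wrist force passes 120 N, or if a joint passes its speed limit or range.

### The arm

A 6-joint arm with a two-finger parallel gripper is mounted at the origin on a cart in front of the work surface, level with it; the furniture and walls round the work are solid. World frame = base frame: x ahead of the robot, y to its left, z up, the work surface at z = 0. Lengths are in mm, angles in rad, forces in N, time in s.
With the tool pointing down it reaches from about 375 to 975 mm from the base axis. Payload 3.8 kg.
Tool frame: the origin (TCP) lies at the very end of the fingers, on their centre line; the grasp point (between the pads) lies 19 mm behind it; z points along the fingers, y is the line along which they close (so a half turn about z gives the same grasp; the last joint's range is limited). The gripper opens to 85 mm and grips with 20 to 120 N. Pads are 22 mm wide; open, the fingers measure 114 mm over their backs; the gripper's body (76 mm by 85 mm) begins 54 mm behind the grasp point. The pads swing forward as they close: fully open they stand 13 mm farther back than shut.
Start: joints at [1.148, 0.264, 1.604, -0, 1.274, -0.037], TCP at [254, 625.381, 231.28] pointing down, gripper open.
Joint ranges: [-2.63, 2.63], [-0.94, 2.18], [0.31, 2.57], [-1.31, 4.45], [0, 2.66], [-2.55, 2.55]. Speed limits (rad/s): [2.57, 2.57, 3.14, 3.14, 3.14, 3.14].

### API

Orientations are given as a unit quaternion [w, x, y, z].
In Python, from plant import r gives the robot as it stands.
- The arm moves only by the tool move_arm, never from a script. Its argument "plan" is a list of rows, each an object with "jaw": the opening in per cent of the stroke, from 0 (shut) to 100 (fully open); "linear": the shift along the tool's x, y, z in m, a list of three; "rotation": the turn, a rotation vector about the tool's x, y, z in rad, a list of three. A call has 1 to 20 rows; each row is the pose to reach, as a shift and turn from the pose commanded when the call began, along the tool's axes at that moment; what a row does not reach only later rows make up. A row lasts 1/8 s, in which the tool goes at most 62.5 mm and 10.7 degrees, less where a joint would pass 70% of its speed; a pose out of reach is approached as far as the arm can. A call with a gripper value outside its range is refused whole. The fingers move at their own pace and stop on an object; "squeeze" is the grip in N (left out, the last holds). Time passes only in rows, so rows that repeat a pose let the fingers close. It gives the time, the measured TCP pose, the force, the opening and the grip force at its end, in the units of the state.
- r.sense(): the state, without advancing time (a new reading comes with each control period).
- r.camera(name): name is "side" or "top" or "wrist"; returns the picture (480x640x3 uint8, red, green, blue); there is no depth.
- r.get_calibration(name): a dict with "K" (3x3 intrinsics, pixels), "extrinsics" (4x4, takes a point from camera to world coordinates); the wrist camera has in their place "T_tool_cam" (4x4, takes a point from camera to tool coordinates, whose origin is the TCP and whose axes are the flange's). Camera axes: x right, y down, z forward; pixel columns grow to the right and rows downward; lengths in mm; the calibration is good to about 2 mm. A picture is of the moment at which its call begins: read the wrist's pose just before it. get_calibration takes no time and is no camera call.
- r.job_done(): hands the job in; it is judged then, once.
Trained networks look in the newest picture that a camera, given by its name, has taken for a name from the list of things; names that differ only in an ending like _2 or _b are one class to them, and where a whole thing is asked for, a point or a joint stands for the part that bears it (a point fixed in the world has none). Each returns a list of dicts, best first, with "confidence" (0 to 1); they miss things now and then, are a little off and sometimes report something else, mostly with a low value. They report only what shows in the picture. A call takes as long as a camera call. They do not tell look-alikes from the thing itself.
- r.find_in(target, camera): "xyz" ([x, y, z] in mm, in world coordinates, good to about 4 mm: the middle of the surface that is visible of it).
- r.cut_out(target, camera): "pixels" (480x640 bool, what is visible of it).
The state is a dict: "time": time; "q": joint angles; "joint_vel": joint speeds; "tau": joint torques, N m; "ee_pos": TCP position; "tool_rot": TCP orientation; "ft_force": force on the tool from outside, world axes, zero at the start; "wrist_torque": the same for the moment, N m; "width": finger opening in mm; "gripper_force": force on a finger pad.
Only numpy, scipy, OpenCV 4.12 (cv2) and the standard library are available. Lean on these libraries where they do the work, as an engineer would, in place of code of your own. Each camera call takes 0.05 s, during which the arm holds its last target. There are 200 camera calls.

## Working session

There is one attempt and no reset: what is moved stays moved. The work goes in short steps, Python scripts to look and compute and a tool call to move; the robot and the scene stay as the last step left them, time stands still between calls to the robot, and variables do not carry over. Pictures are saved under pics/ and viewed, at most 10 in all, crops included, and the job is handed in when it is done.

Besides the shell and the picture viewer there is one more tool, called after "Emit:" by a JSON object that holds its "method" and its "body". move_arm: Moves the arm, as the interface text tells. Its arguments: {"type":"object","properties":{"plan":{"type":"array","items":{"type":"object","properties":{"jaw":{"type":"number"},"linear":{"type":"array","items":{"type":"number"}},"rotation":{"type":"array","items":{"type":"number"}}}}},"squeeze":{"type":"number"}},"required":["plan"]}

```bash
mkdir -p pics; ls; python3 - <<'E'
from plant import r
import cv2,numpy as np
s=r.sense();print(s['time'],s['ee_pos'],s['tool_rot'],s['width'])
for c in('top','side'):
    im=r.camera(c);cv2.imwrite(f'pics/{c}0.png',im[:,:,::-1])
    k=r.get_calibration(c);print(c,np.round(k['K'],1).tolist(),np.round(k['extrinsics'],3).tolist())
    for t in('clamp','knob','bottle','cap','crown','mug','salt','spice','tumbler'):
        print(c,t,[(np.round(d['xyz']).tolist(),round(d['confidence'],2)) for d in r.find_in(t,c)])
print(r.get_calibration('wrist'))
print(r.sense()['time'])
E
```

```text
pics
0.0 [253.71873935 624.70125178 229.93419482] [-2.51474812e-04  1.91720790e-01  9.81448845e-01 -1.11338652e-03] 85.3489163911867
top [[575.0, 0.0, 321.1], [0.0, 575.0, 240.6], [0.0, 0.0, 1.0]] [[0.006, -0.996, 0.088, 447.177], [-1.0, -0.006, -0.001, -54.215], [0.001, -0.088, -0.996, 1513.076], [0.0, 0.0, 0.0, 1.0]]
top clamp [([486.0, -58.0, 18.0], 0.96)]
top knob [([482.0, -29.0, 42.0], 0.92)]
top bottle [([480.0, -96.0, 79.0], 0.69)]
top cap [([455.0, 122.0, 48.0], 0.75), ([495.0, -113.0, 144.0], 0.6)]
top crown [([490.0, -116.0, 146.0], 0.68), ([456.0, 124.0, 51.0], 0.56), ([484.0, -28.0, 40.0], 0.5)]
top mug [([420.0, -378.0, 12.0], 0.81)]
top salt [([658.0, -54.0, 76.0], 0.6)]
top spice [([482.0, -28.0, 41.0], 0.42)]
top tumbler [([468.0, 265.0, 19.0], 0.78), ([482.0, -28.0, 40.0], 0.58)]
side [[443.4, 0.0, 327.0], [0.0, 443.4, 234.7], [0.0, 0.0, 1.0]] [[-0.931, -0.22, 0.291, 335.039], [-0.364, 0.591, -0.72, 584.019], [-0.014, -0.776, -0.63, 661.815], [0.0, 0.0, 0.0, 1.0]]
side clamp [([474.0, -1.0, 29.0], 0.95)]
side knob [([478.0, -2.0, 41.0], 0.73), ([474.0, -2.0, 27.0], 
[... 243 characters left out ...]
 -342.0, 44.0], 0.94), ([686.0, 140.0, 73.0], 0.33)]
side salt [([664.0, -41.0, 51.0], 0.75)]
side spice [([687.0, 139.0, 75.0], 0.61)]
side tumbler [([473.0, 243.0, 53.0], 0.59)]
{'K': array([[351.54764311,   0.        , 317.24599692],
       [  0.        , 351.54764311, 233.83143068],
       [  0.        ,   0.        ,   1.        ]]), 'T_tool_cam': array([[-7.50641256e-04, -9.55674943e-01, -2.94422892e-01,
         7.49066690e+01],
       [ 9.99999570e-01, -5.57244074e-04, -7.40760113e-04,
        -5.05530702e-01],
       [ 5.43860467e-04, -2.94423322e-01,  9.55674951e-01,
        -1.42742996e+02],
       [ 0.00000000e+00,  0.00000000e+00,  0.00000000e+00,
         1.00000000e+00]])}
1.0
```

View pics/top0.png

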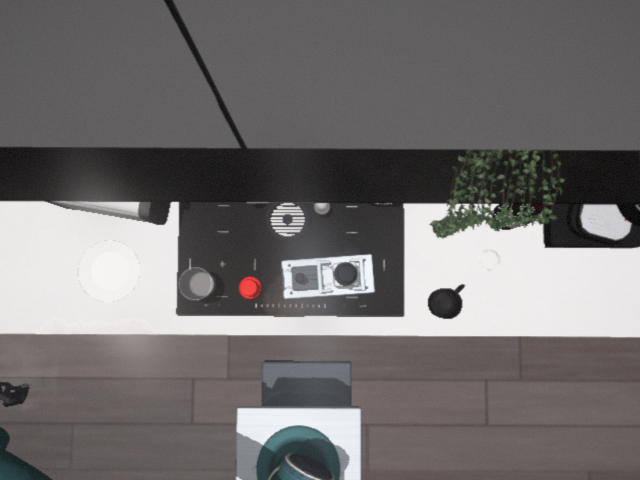

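View pics/side0.png

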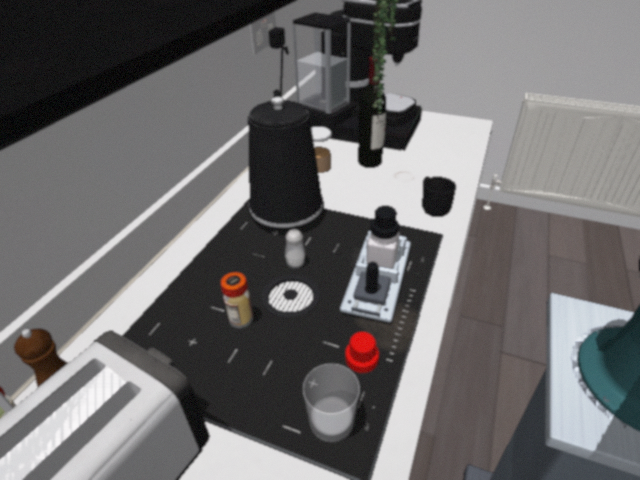

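The top view shows the clamp at (328,277), the black cap at (346,272) and a red look-alike at (250,288). The knob is left of the cap, near (305,278). The side view agrees, with the cap at (385,220) and the knob at (372,275). Next I move to a near view over the knob.

Emit:
{"method": "move_arm", "body": {"plan": [{"jaw": 100,"linear": [-0.45,-0.513,0],"rotation": [0,0,1.09]},{"jaw": 100,"linear": [-0.45,-0.513,0],"rotation": [0,0,1.09]},{"jaw": 100,"linear": [-0.45,-0.513,0],"rotation": [0,0,1.09]},{"jaw": 100,"linear": [-0.45,-0.513,0],"rotation": [0,0,1.09]},{"jaw": 100,"linear": [-0.45,-0.513,0],"rotation": [0,0,1.09]},{"jaw": 100,"linear": [-0.45,-0.513,0],"rotation": [0,0,1.09]},{"jaw": 100,"linear": [-0.45,-0.513,0],"rotation": [0,0,1.09]},{"jaw": 100,"linear": [-0.45,-0.513,0],"rotation": [0,0,1.09]},{"jaw": 100,"linear": [-0.45,-0.513,0],"rotation": [0,0,1.09]},{"jaw": 100,"linear": [-0.45,-0.513,0],"rotation": [0,0,1.09]},{"jaw": 100,"linear": [-0.45,-0.513,0],"rotation": [0,0,1.09]},{"jaw": 100,"linear": [-0.45,-0.513,0],"rotation": [0,0,1.09]},{"jaw": 100,"linear": [-0.45,-0.513,0],"rotation": [0,0,1.09]},{"jaw": 100,"linear": [-0.45,-0.513,0],"rotation": [0,0,1.09]}]}}

```text
time: 2.75
ee_pos: [477.5, -18.0, 231.2]
tool_rot: [-0.0, 0.672, 0.74, 0.0]
ft_force: [0.1, -0.3, 1.0]
width: 85.4
gripper_force: 0.0
```

```bash
python3 - <<'E'
from plant import r
import cv2,numpy as np
s=r.sense();print(s['time'],s['ee_pos'],s['tool_rot'],s['width'],s['q'],s['ft_force'])
im=r.camera('wrist');cv2.imwrite('pics/w1.png',im[:,:,::-1])
for t in('knob','bottle','crown','clamp'):
    print(t,[(np.round(d['xyz']).tolist(),round(d['confidence'],2)) for d in r.find_in(t,'wrist')])
E
```

```text
2.75 [477.49561517 -18.02808623 231.20807386] [-2.10153781e-04  6.72101415e-01  7.40459075e-01  5.10270356e-05] 85.4429990009445 [-9.01150663e-02 -1.15600276e-01  2.01019446e+00  3.53086048e-04
  1.24727236e+00 -1.86937378e-01] [ 0.09003667 -0.30278683  0.97893877]
knob [([481.0, -25.0, 39.0], 0.93), ([494.0, -103.0, 137.0], 0.66)]
bottle [([489.0, -85.0, 73.0], 0.87)]
crown [([461.0, 126.0, 50.0], 0.71), ([493.0, -101.0, 142.0], 0.6)]
clamp [([485.0, -22.0, 22.0], 0.58)]
```

View pics/w1.png

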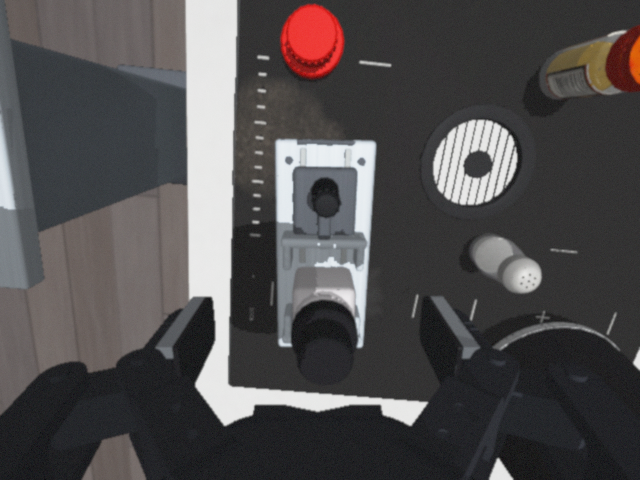

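The wrist picture shows the knob top near (326,200) and the crown top near (325,362). The base plate corners are at (277,141), (376,141), (365,347) and (278,347).

```bash
cat > h.py <<'E'
import numpy as np
from scipy.spatial.transform import Rotation as R
def ray(r,s,px,z):
    "world point of pixel px at height z"
    k=r.get_calibration('wrist'); T=np.eye(4)
    w=s['tool_rot']; T[:3,:3]=R.from_quat([w[1],w[2],w[3],w[0]]).as_matrix(); T[:3,3]=s['ee_pos']
    M=T@k['T_tool_cam']; d=M[:3,:3]@np.linalg.solve(k['K'],[*px,1]); o=M[:3,3]
    return o+d*(z-o[2])/d[2]
E
python3 - <<'E'
from plant import r
import cv2,numpy as np
from h import ray
s=r.sense()
for n,p,z in(('knobtop',(326,200),104),('crown',(325,362),147),('c',(277,141),20),('c',(376,141),20),('c',(365,347),20),('c',(278,347),20)):
    print(n,ray(r,s,p,z).round(1))
im=cv2.imread('pics/w1.png')[120:400,240:420];cv2.imwrite('pics/w1c.png',cv2.resize(im,None,fx=3,fy=2.1*3/2.1)[:600] if 0 else cv2.resize(im,(386,600),interpolation=2))
E
```

```text
knobtop [482.6   1.1 104. ]
crown [ 492.9 -115.   147. ]
c [432.8  37.6  20. ]
c [528.8  46.9  20. ]
c [ 549.8 -185.5   20. ]
c [ 448.5 -195.3   20. ]
```

View pics/w1c.png

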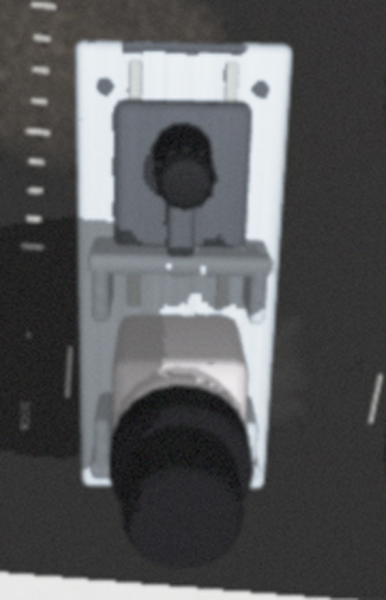

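Emit:
{"method": "move_arm", "body": {"plan": [{"jaw": 100,"linear": [0.014,0.006,0.06],"rotation": [0,0,0]},{"jaw": 100,"linear": [0.014,0.006,0.11],"rotation": [0,0,0]},{"jaw": 100,"linear": [0.014,0.006,0.14],"rotation": [0,0,0]},{"jaw": 100,"linear": [0.014,0.006,0.16],"rotation": [0,0,0]},{"jaw": 100,"linear": [0.014,0.006,0.16],"rotation": [0,0,0]},{"jaw": 0,"linear": [0.014,0.006,0.16],"rotation": [0,0,0]},{"jaw": 0,"linear": [0.014,0.006,0.16],"rotation": [0,0,0]},{"jaw": 0,"linear": [0.014,0.006,0.16],"rotation": [0,0,0]},{"jaw": 0,"linear": [0.014,0.006,0.16],"rotation": [0,0,0]},{"jaw": 0,"linear": [0.014,0.006,0.16],"rotation": [0,0,0]},{"jaw": 0,"linear": [0.014,0.006,0.16],"rotation": [0,0,0]}], "squeeze": 50}}

```text
time: 4.38
ee_pos: [483.3, -4.8, 72.3]
tool_rot: [0.001, 0.673, 0.74, 0.0]
ft_force: [-1.3, 0.3, 5.8]
width: 20.5
gripper_force: 49.0
```

Emit:
{"method": "move_arm", "body": {"plan": [{"jaw": 0,"linear": [-0.006,0,0],"rotation": [0,0,0]},{"jaw": 0,"linear": [-0.012,0,0],"rotation": [0,0,0]},{"jaw": 0,"linear": [-0.018,0,0],"rotation": [0,0,0]},{"jaw": 0,"linear": [-0.024,0,0],"rotation": [0,0,0]},{"jaw": 0,"linear": [-0.03,0,0],"rotation": [0,0,0]},{"jaw": 0,"linear": [-0.036,0,0],"rotation": [0,0,0]},{"jaw": 0,"linear": [-0.041,0,0],"rotation": [0,0,0]},{"jaw": 0,"linear": [-0.044,0,0],"rotation": [0,0,0]},{"jaw": 0,"linear": [-0.044,0,0],"rotation": [0,0,0]}]}}

```text
time: 5.5
ee_pos: [485.9, -40.1, 72.2]
tool_rot: [-0.006, 0.675, 0.738, 0.005]
ft_force: [-3.4, 35.3, 13.7]
width: 20.5
gripper_force: 49.7
```

```bash
python3 - <<'E'
from plant import r
import cv2,numpy as np
s=r.sense();print(s['time'],s['ee_pos'],s['tool_rot'],s['ft_force'],s['wrist_torque'])
im=r.camera('wrist')[:,:,::-1]
im2=r.camera('side')[:,:,::-1]
a=cv2.resize(im,(400,300)); b=cv2.resize(im2[180:330,310:450],(400,428))
c=np.zeros((428,800,3),np.uint8);c[:300,:400]=a;c[:,400:]=b
cv2.imwrite('pics/p2.png',c)
E
```

```text
5.5 [485.9178144  -40.14134227  72.19142783] [-0.0059724   0.67451083  0.73822386  0.00500112] [-3.35045877 35.2699329  13.73597275] [5.29840027 0.49823897 0.11146324]
```

View pics/p2.png

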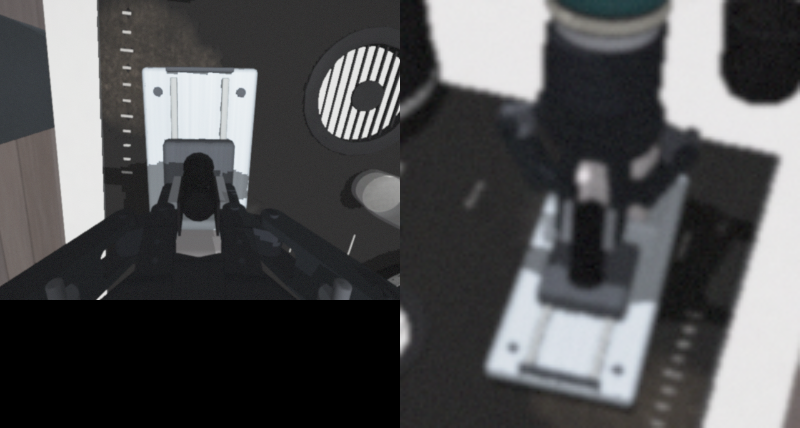

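The wrist view shows the knob held between the fingers. The push met about 35 N after roughly 35 mm, so I relax, release and look from above to tell a jam from the stop.

Emit:
{"method": "move_arm", "body": {"plan": [{"jaw": 0,"linear": [0.008,0,0],"rotation": [0,0,0]},{"jaw": 100,"linear": [0.008,0,0],"rotation": [0,0,0]},{"jaw": 100,"linear": [0.008,0,0],"rotation": [0,0,0]},{"jaw": 100,"linear": [0.008,0,0],"rotation": [0,0,0]},{"jaw": 100,"linear": [0.008,0,-0.06],"rotation": [0,0,0]},{"jaw": 100,"linear": [0.008,0,-0.12],"rotation": [0,0,0]},{"jaw": 100,"linear": [0.008,0,-0.16],"rotation": [0,0,0]},{"jaw": 100,"linear": [0.008,0,-0.16],"rotation": [0,0,0]},{"jaw": 100,"linear": [0.008,0,-0.16],"rotation": [0,0,0]}]}}

```text
time: 6.72
ee_pos: [485.4, -40.8, 230.4]
tool_rot: [-0.0, 0.673, 0.74, -0.0]
ft_force: [0.7, -0.6, 0.2]
width: 85.5
gripper_force: 0.0
```

```bash
python3 - <<'E'
from plant import r
import cv2,numpy as np
s=r.sense();print(s['time'],s['ee_pos'],s['tool_rot'],s['ft_force'])
im=r.camera('wrist')[:,:,::-1]
cv2.imwrite('pics/w3.png',im)
cv2.imwrite('pics/w3c.png',cv2.resize(im[100:430,200:450],(454,600),interpolation=2))
for t in('knob','crown','bottle'):
    print(t,[(np.round(d['xyz']).tolist(),round(d['confidence'],2)) for d in r.find_in(t,'wrist')])
E
```

```text
6.725 [485.3791527  -40.78127234 230.40117705] [-4.83521540e-04  6.72932757e-01  7.39703433e-01 -3.19735435e-04] [ 0.7203544  -0.59881103  0.19525755]
knob [([484.0, -58.0, 42.0], 0.96)]
crown [([493.0, -106.0, 141.0], 0.79), ([463.0, 120.0, 43.0], 0.62)]
bottle [([492.0, -92.0, 73.0], 0.78)]
```

View pics/w3c.png

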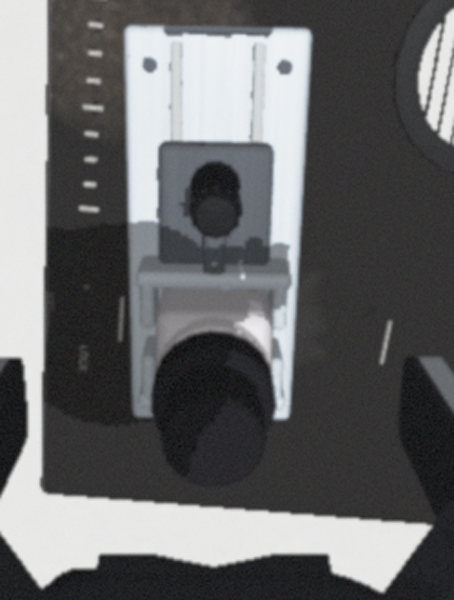

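```bash
python3 - <<'E'
from plant import r
import numpy as np
from h import ray
s=r.sense()
def P(x,y,z): return ray(r,s,(200+x/1.8167,100+y/1.8167),z).round(1)
for n,a in dict(knob=(214,215,104),crown=(214,435,147),jawfront=(214,284,52),jawback=(214,262,52),tl=(124,27,20),tr=(312,30,20),br=(289,418,20),bl=(135,416,20)).items(): print(n,P(*a))
E
```

```text
knob [484.1 -35.8 104. ]
crown [ 491.9 -116.5  147. ]
jawfront [488.8 -87.3  52. ]
jawback [487.7 -74.9  52. ]
tl [429.5  38.9  20. ]
tr [527.5  46.6  20. ]
br [ 545.4 -184.5   20. ]
bl [ 448.7 -192.4   20. ]
```

```bash
python3 - <<'E'
from plant import r
import numpy as np,cv2
from h import ray
s=r.sense()
def P(x,y,z): return ray(r,s,(200+x/1.8167,100+y/1.8167),z).round(1)
for a in ((283,328,52),(280,338,52),(278,405,52),(278,405,20),(289,262,52),(150,338,52),(145,328,52)): print(a,P(*a))
im=cv2.imread('pics/w3.png')[230:370,260:380]
cv2.imwrite('pics/w3d.png',cv2.resize(im,(514,600),interpolation=2))
E
```

```text
(283, 328, 52) [ 528.8 -109.2   52. ]
(280, 338, 52) [ 527.9 -115.3   52. ]
(278, 405, 52) [ 532.  -156.9   52. ]
(278, 405, 20) [ 537.3 -175.9   20. ]
(289, 262, 52) [527.1 -71.1  52. ]
(150, 338, 52) [ 456.8 -122.2   52. ]
(145, 328, 52) [ 453.7 -116.4   52. ]
```

View pics/w3d.png

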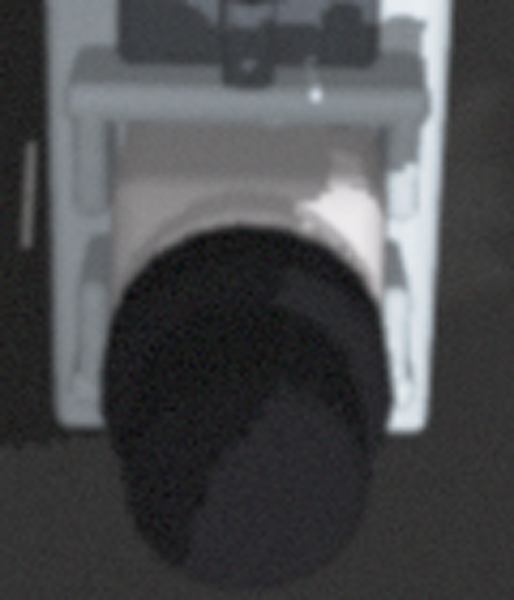

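```bash
python3 - <<'E'
from plant import r
import numpy as np
from h import ray
s=r.sense()
def P(x,y,z): return ray(r,s,(260+x/4.286,230+y/4.286),z).round(1)
for n,a in dict(slback=(250,45,52),slinner=(250,88,52),sltipL=(92,215,52),sltipR=(403,215,52),fxtipL52=(95,285,52),fxtipR52=(395,285,52),fxtipL20=(95,235,20),fxtipR20=(395,235,20),platebotL=(58,430,20),platebotR=(425,430,20)).items(): print(n,P(*a))
# expected pixel of clamp-frame points given knob-home hypothesis
u=np.array([np.cos(.087),np.sin(.087)]);v=np.array([-u[1],u[0]])
for n,p in dict(crown=(491.9,-116.5),knob=(484.1,-35.8),slin=P(250,88,52)[:2],fxtip=(P(95,285,52)+P(395,285,52))[:2]/2,sltip=(P(92,215,52)+P(403,215,52))[:2]/2,plate=(487.8,-72.9)).items(): print(n,'x %.1f y %.1f'%(u@(np.array(p)-[491.9,-116.5]),v@(np.array(p)-[491.9,-116.5])))
E
```

```text
slback [487.8 -71.1  52. ]
slinner [488.8 -81.2  52. ]
sltipL [ 455.3 -115.9   52. ]
sltipR [ 527. -109.   52.]
fxtipL52 [ 457.1 -133.7   52. ]
fxtipR52 [ 527.4 -126.9   52. ]
fxtipL20 [ 454.1 -136.3   20. ]
fxtipR20 [ 530.5 -129.    20. ]
platebotL [ 448.  -194.2   20. ]
platebotR [ 545.5 -184.8   20. ]
crown x 0.0 y 0.0
knob x -0.8 y 81.1
slin x -0.0 y 35.4
fxtip x -0.9 y -13.8
sltip x -0.4 y 4.1
plate x -0.3 y 43.8
```

The zoom shows the sliding jaw against the bottle. I can't tell whether the far side is seated, so I look from the fixed-jaw side, which also gives a second sighting of the crown.

Emit:
{"method": "move_arm", "body": {"plan": [{"jaw": 100,"linear": [-0.06,0,0],"rotation": [0,0,0]},{"jaw": 100,"linear": [-0.12,0,0],"rotation": [0,0,0]},{"jaw": 100,"linear": [-0.17,0,0],"rotation": [0,0,0]},{"jaw": 100,"linear": [-0.185,-0.002,0],"rotation": [0,0,0]},{"jaw": 100,"linear": [-0.185,-0.002,0],"rotation": [0,0,0]},{"jaw": 100,"linear": [-0.185,-0.002,0],"rotation": [0,0,0]}]}}

```text
time: 7.68
ee_pos: [501.2, -223.6, 230.7]
tool_rot: [-0.001, 0.672, 0.74, 0.0]
ft_force: [0.6, -0.5, 0.6]
width: 85.4
gripper_force: 0.0
```

```bash
python3 - <<'E'
from plant import r
import cv2,numpy as np
s=r.sense();print(s['time'],s['ee_pos'],s['tool_rot'],s['ft_force'])
im=r.camera('wrist')[:,:,::-1]
cv2.imwrite('pics/w4.png',im)
cv2.imwrite('pics/w4c.png',cv2.resize(im[0:230,190:450],(678,600),interpolation=2))
for t in('knob','crown','bottle'):
    print(t,[(np.round(d['xyz']).tolist(),round(d['confidence'],2)) for d in r.find_in(t,'wrist')])
E
```

```text
7.675 [ 501.17740772 -223.57255645  230.65949974] [-7.99436005e-04  6.72442592e-01  7.40148845e-01  9.10483391e-05] [ 0.57711914 -0.54961085  0.56149485]
knob [([487.0, -73.0, 42.0], 0.93)]
crown [([493.0, -125.0, 147.0], 0.87)]
bottle [([496.0, -144.0, 74.0], 0.94)]
```

View pics/w4c.png

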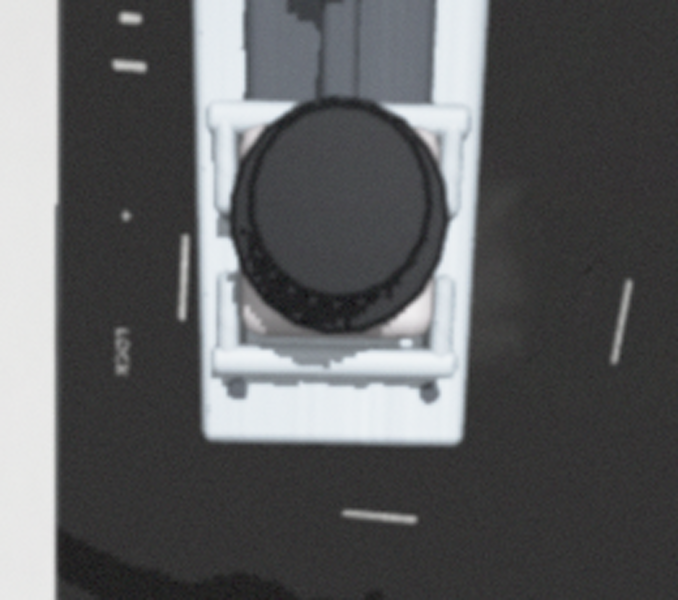

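```bash
python3 - <<'E'
from plant import r
import numpy as np
from h import ray
s=r.sense(); sc=2.6087
u=np.array([np.cos(.087),np.sin(.087)]);v=np.array([-u[1],u[0]])
def P(n,x,y,z):
    p=ray(r,s,(190+x/sc,y/sc),z)[:2]; print(n,p.round(1),'xy',(u@p-480).round(1),(v@p).round(1))
P('crowntop',340,197,147)
P('skirt',338,215,117)
P('botedge82',335,335,82);P('botedge90',335,335,90)
P('fxin',335,352,52);P('fxback',335,372,52);P('slin',340,126,52);P('slback',340,104,52)
P('slinL',220,126,52);P('slinR',460,126,52);P('fxinL',225,352,52);P('fxinR',448,350,52)
P('sltip',225,212,52);P('sltip',455,212,52);P('fxtip',225,278,52);P('fxtip',445,278,52)
P('botL',240,320,82);P('botR',435,320,82)
P('plate',335,441,20)
E
```

```text
crowntop [ 493.5 -121.1] xy 1.1 -163.5
skirt [ 493.2 -121.7] xy 0.8 -164.1
botedge82 [ 495.5 -151.7] xy 0.4 -194.2
botedge90 [ 495.4 -151.6] xy 0.4 -194.1
fxin [ 496.1 -157.4] xy 0.6 -199.9
fxback [ 496.7 -163.9] xy 0.6 -206.5
slin [491.  -88.8] xy 1.5 -131.1
slback [490.4 -82.6] xy 1.4 -124.9
slinL [453.3 -92.4] xy -36.5 -131.4
slinR [528.8 -85.2] xy 39.4 -130.8
fxinL [ 459.1 -161. ] xy -36.7 -200.3
fxinR [ 534.1 -153.1] xy 38.7 -198.9
sltip [ 456.4 -117.3] xy -35.5 -156.5
sltip [ 530.6 -110.2] xy 39.0 -155.9
fxtip [ 457.6 -137.4] xy -36.1 -176.7
fxtip [ 530.  -130.5] xy 36.7 -176.0
botL [ 466.3 -150.1] xy -28.5 -190.1
botR [ 525.3 -144.4] xy 30.7 -189.5
plate [ 499.4 -190.8] xy 1.0 -233.5
```

The view shows the bottle seated between the jaws. The outer-to-outer jaw distance is about 82 mm and the knob is about 86–87 mm from the seat, so the clamp is home. The crown top, at crop (340,197), is at about (493.5,-121). Next I grip the crown.

Emit:
{"method": "move_arm", "body": {"plan": [{"jaw": 100,"linear": [0.055,0.002,0],"rotation": [0,0,0]},{"jaw": 100,"linear": [0.103,0.002,0],"rotation": [0,0,0]},{"jaw": 100,"linear": [0.103,0.002,0.02],"rotation": [0,0,0]},{"jaw": 100,"linear": [0.103,0.002,0.07],"rotation": [0,0,0]},{"jaw": 100,"linear": [0.103,0.002,0.1],"rotation": [0,0,0]},{"jaw": 100,"linear": [0.103,0.002,0.115],"rotation": [0,0,0]},{"jaw": 100,"linear": [0.103,0.002,0.115],"rotation": [0,0,0]},{"jaw": 100,"linear": [0.103,0.002,0.115],"rotation": [0,0,0]}]}}

```text
time: 8.88
ee_pos: [495.0, -122.5, 117.8]
tool_rot: [0.001, 0.673, 0.74, 0.001]
ft_force: [0.5, -0.1, -0.3]
width: 85.3
gripper_force: 0.0
```

Emit:
{"method": "move_arm", "body": {"plan": [{"jaw": 0,"linear": [0,0,0],"rotation": [0,0,0]},{"jaw": 0,"linear": [0,0,0],"rotation": [0,0,0]},{"jaw": 0,"linear": [0,0,0],"rotation": [0,0,0]},{"jaw": 0,"linear": [0,0,0],"rotation": [0,0,0]},{"jaw": 0,"linear": [0,0,0],"rotation": [0,0,0]}], "squeeze": 70}}

```text
time: 9.5
ee_pos: [493.8, -122.4, 116.6]
tool_rot: [0.0, 0.673, 0.74, -0.0]
ft_force: [-1.3, -1.1, 3.9]
width: 42.6
gripper_force: 70.3
```

Emit:
{"method": "move_arm", "body": {"plan": [{"jaw": 0,"linear": [0,0,0.003],"rotation": [0,0,0]},{"jaw": 0,"linear": [0,0,0.006],"rotation": [0,0,0]},{"jaw": 0,"linear": [0,0,0.009],"rotation": [0,0,0]},{"jaw": 0,"linear": [0,0,0.009],"rotation": [0,0,0]}]}}

```text
time: 10.0
ee_pos: [494.3, -122.5, 109.3]
tool_rot: [0.0, 0.673, 0.74, 0.0]
ft_force: [-5.9, 1.0, 16.4]
width: 42.0
gripper_force: 72.0
```

Emit:
{"method": "move_arm", "body": {"plan": [{"jaw": 0,"linear": [0,0,0],"rotation": [0,0,-0.1]},{"jaw": 0,"linear": [0,0,0],"rotation": [0,0,-0.2]},{"jaw": 0,"linear": [0,0,0],"rotation": [0,0,-0.3]},{"jaw": 0,"linear": [0,0,0],"rotation": [0,0,-0.4]},{"jaw": 0,"linear": [0,0,0],"rotation": [0,0,-0.5]},{"jaw": 0,"linear": [0,0,0],"rotation": [0,0,-0.6]},{"jaw": 0,"linear": [0,0,0],"rotation": [0,0,-0.7]},{"jaw": 0,"linear": [0,0,0],"rotation": [0,0,-0.8]},{"jaw": 0,"linear": [0,0,0],"rotation": [0,0,-0.9]},{"jaw": 0,"linear": [0,0,0],"rotation": [0,0,-1.0]},{"jaw": 0,"linear": [0,0,0],"rotation": [0,0,-1.07]},{"jaw": 0,"linear": [0,0,0],"rotation": [0,0,-1.07]},{"jaw": 0,"linear": [0,0,0],"rotation": [0,0,-1.07]}]}}

```text
time: 11.62
ee_pos: [495.4, -122.0, 109.3]
tool_rot: [0.002, 0.202, 0.979, 0.0]
ft_force: [-2.1, 1.7, 12.2]
width: 42.2
gripper_force: 71.4
```

```bash
python3 - <<'E'
from plant import r
s=r.sense();print(s['ee_pos'],s['tool_rot'],s['ft_force'],s['wrist_torque'],s['q'])
E
```

```text
[ 495.35051254 -121.95702207  109.25420371] [1.53447712e-03 2.01536078e-01 9.79479766e-01 4.92304472e-04] [-2.10737497  1.65258369 12.21114487] [0.5181189  0.38640457 0.07854593] [-2.91085236e-01  6.25238207e-02  2.07644314e+00  1.48699885e-03
  9.99655848e-01 -1.45683118e+00]
```

Emit:
{"method": "move_arm", "body": {"plan": [{"jaw": 0,"linear": [0,0,-0.003],"rotation": [0,0,0]},{"jaw": 0,"linear": [0,0,-0.006],"rotation": [0,0,0]},{"jaw": 0,"linear": [0,0,-0.009],"rotation": [0,0,0]},{"jaw": 0,"linear": [0,0,-0.013],"rotation": [0,0,0]},{"jaw": 0,"linear": [0,0,-0.018],"rotation": [0,0,0]},{"jaw": 0,"linear": [0,0,-0.018],"rotation": [0,0,0]}]}}

```text
time: 12.38
ee_pos: [493.2, -122.2, 125.0]
tool_rot: [-0.0, 0.202, 0.979, -0.0]
ft_force: [-0.1, -0.1, -0.1]
width: 42.4
gripper_force: 70.8
```

```bash
python3 - <<'E'
from plant import r
import cv2,numpy as np
s=r.sense();print(s['time'],s['ee_pos'],s['ft_force'],s['wrist_torque'])
im=r.camera('side')[:,:,::-1][150:330,300:460]
cv2.imwrite('pics/s5.png',cv2.resize(im,(533,600),interpolation=2))
E
```

```text
12.375 [ 493.20891626 -122.22666322  124.97636253] [-0.07402586 -0.13851728 -0.10161661] [ 0.00093166  0.03884673 -0.05693723]
```

View pics/s5.png

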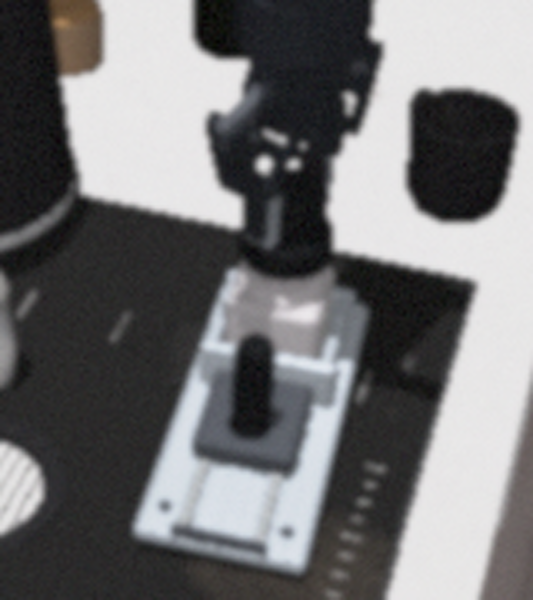

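The side view shows the bottle still seated in the clamp. The force reads free, since lifting the bottle would add about 5 N. I lift the cap to 6 cm.

Emit:
{"method": "move_arm", "body": {"plan": [{"jaw": 0,"linear": [0,0,-0.01],"rotation": [0,0,0]},{"jaw": 0,"linear": [0,0,-0.025],"rotation": [0,0,0]},{"jaw": 0,"linear": [0,0,-0.04],"rotation": [0,0,0]},{"jaw": 0,"linear": [0,0,-0.049],"rotation": [0,0,0]},{"jaw": 0,"linear": [0,0,-0.052],"rotation": [0,0,0]},{"jaw": 0,"linear": [0,0,-0.052],"rotation": [0,0,0]},{"jaw": 0,"linear": [0,0,-0.052],"rotation": [0,0,0]},{"jaw": 0,"linear": [0,0,-0.052],"rotation": [0,0,0]}]}}

```text
time: 13.42
ee_pos: [493.3, -122.1, 176.7]
tool_rot: [-0.001, 0.201, 0.979, 0.0]
ft_force: [-0.1, 0.5, -1.2]
width: 42.4
gripper_force: 70.8
```

```bash
python3 - <<'E'
from plant import r
import cv2,numpy as np
s=r.sense();print(s['time'],s['ee_pos'],s['tool_rot'],s['ft_force'],s['width'])
im=r.camera('side')[:,:,::-1][150:330,300:460]
cv2.imwrite('pics/s6.png',cv2.resize(im,(533,600),interpolation=2))
for t in('crown','bottle','knob'):
  print(t,[(np.round(d['xyz']).tolist(),round(d['confidence'],2)) for d in r.find_in(t,'side')])
E
```

```text
13.425 [ 493.32548557 -122.09811429  176.67606607] [-5.72533866e-04  2.01495101e-01  9.79489354e-01  3.13427793e-05] [-0.05340909  0.45960529 -1.17261568] 42.3864319631556
crown [([488.0, -104.0, 179.0], 0.89), ([455.0, 140.0, 35.0], 0.64)]
bottle [([488.0, -101.0, 85.0], 0.8)]
knob [([480.0, -32.0, 41.0], 0.68)]
```

View pics/s6.png

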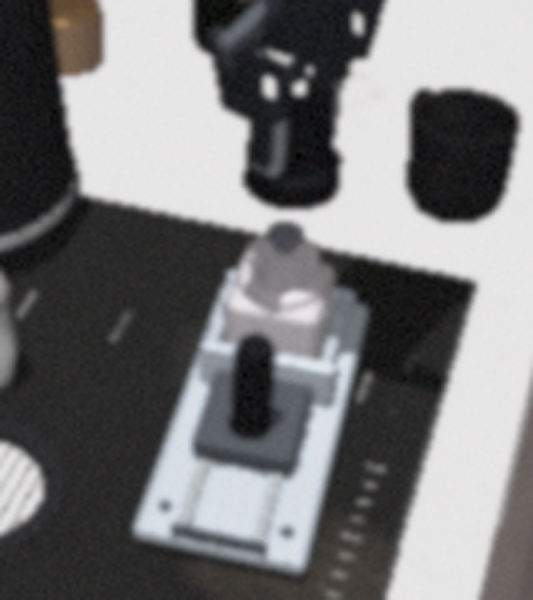

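The cap, at crop (292,185), hangs level in the gripper above the bottle. The grey plunger shows at (288,237), and the bottle stands in the closed clamp.

```bash
python3 -c "
from plant import r
print(r.job_done())"
```

```text
the job is handed in; nothing more can be done
None
```

The clamp is closed on the bottle, and I pressed, twisted and lifted off the cap. It was still held level about 6 cm above the bottle when I handed the job in at 13.4 s. No verdict was shown.

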